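# Clamp the spare filter element in the vee-block fixture

### The job

Clamp the white filter element for its inspection. Lay it down gently, without dropping it, in the two vee blocks of the fixture, lengthwise along them and centred between them (either end first), and let go of it while the clamp is still open. Then push the clamp's upright lever over its centre towards the element, so that the spring snaps it down and its rubber pad holds the element; leave it like that and take the hand away.

Things in the scene. Friction and masses are not known exactly. Their poses are not given: they have to be found in the camera images.
- filter_element: Spare filter element: a white cylinder lying on its side, 88 mm long, 42 mm in diameter, with a 6 mm wide collar of 45 mm diameter at its +y end; about 60 g. Origin under the middle of its length, on the surface when it lies there; its own y axis runs along the cylinder. It can roll.
- element_center (a point): Centre of the filter element: on the cylinder axis, at mid length, 22 mm above the element's origin along its own z. Same axes as the element (y along the cylinder).
- fixture: Clamping fixture, fixed: dark steel base plate 90 (x) by 180 (y) by 10 mm high, from y = -125 to +55 mm of its origin, with two aluminium vee blocks and a spring clamp with an upright lever at the -y end. Origin on the work surface straight under the seat; z up, y along the seat, x across it.
- seat (a point): Where the element's centre lies once seated: 45 mm above the fixture's origin, same axes; the element must lie along y. The two 90 degree vee blocks stand at y = -28 and +28 mm, each 10 mm thick (46 mm free between them for fingers), open upwards, about 50 mm wide between the upper edges, 62 mm outside, tops at about 41 mm above the work surface.
- lever_pivot (a point): Pivot of the clamp lever, 85 mm from the seat towards the fixture's -y, 75 mm above the work surface; its axis runs along the fixture's x. The steel clevis round it is 27 mm wide (x), 26 mm deep (y), 78 mm high.
- lever_end (a point): Tip of the lever, 115 mm from the pivot; moves with it. The lever is a steel bar 14 mm wide (x), 8 mm thick, its last 22 mm a black round grip 17 mm in diameter; a rubber pad (18 mm diameter, 5 mm thick) is on its element side 85 mm from the pivot. Open, it leans away from the seat, 0.40 rad from upright, tip 181 mm above the surface and 45 mm beyond the pivot; upright, its tip is at 190 mm.
- lever (a joint): Lever angle, rad: 0 = open, grows as the lever is pushed towards the seat (fixture's +y). Upright at 0.40; about 1.97 with the pad on a seated element; stop at 2.11 if empty. A spring drives it away from its centre, near 0.4: it falls back if let go before, snaps down by itself past it. Pushing its black grip takes about 3 N at first; the snap is damped, the pad then presses with about 4 N.

How it is judged (in metres and radians):
On the way, in this order (a step that is already met when the one before it is completed fails the run):
1. the element lies seated in both vee blocks, released and at rest, with the clamp still open (x of element_center in the frame of seat between -0.004 and 0.004 m and y of element_center in the frame of seat between -0.012 and 0.012 m and z of element_center in the frame of seat between -0.004 and 0.004 m and angle between the y axis of filter_element and the y axis of seat, either way round below 0.1 rad and linear speed of filter_element below 0.02 m/s and angular speed of filter_element below 0.3 rad/s and contact force between the fingers and filter_element below 0.1 N and value of joint lever below 0.2 rad), for 0.2 s.
2. the clamp lever has been pushed over and is down on the element (value of joint lever between 1.87 and 2.05 rad), for 0.2 s.
At the end, for the whole second after the job is handed in: The element lies in both vee blocks, its centre within 4 mm of the seat across and in height and within 12 mm along it, in line within 0.10 rad, at rest; the lever is down between 1.87 and 2.05 rad and at rest, with its pad pressing on the element with more than 1.5 N (all of step 2 and x of element_center in the frame of seat between -0.004 and 0.004 m and y of element_center in the frame of seat between -0.012 and 0.012 m and z of element_center in the frame of seat between -0.004 and 0.004 m and angle between the y axis of filter_element and the y axis of seat, either way round below 0.1 rad and linear speed of filter_element below 0.02 m/s and angular speed of filter_element below 0.3 rad/s and velocity of joint lever between -0.1 and 0.1 rad/s and contact force between lever and filter_element above 1.5 N); the robot touches nothing.
It fails at once if the element is dropped (falls freely, faster than 0.65 m/s, as after a fall of 2 cm) (linear speed of filter_element above 0.65 m/s and contact force between the fingers and filter_element below 0.1 N).
It also fails if it takes over 45 s, if anything falls off the work surface, if the arm or the gripper's body presses on something with over 40 N, if the wrist force passes 120 N, or if a joint passes its speed limit or range.

### The arm

A 6-joint arm with a two-finger parallel gripper is mounted at the origin on a cart in front of the work surface, level with it; the furniture and walls round the work are solid. World frame = base frame: x ahead of the robot, y to its left, z up, the work surface at z = 0. Lengths are in mm, angles in degrees, forces in N, time in s.
With the tool pointing down it reaches from about 350 to 875 mm from the base axis. Payload 4.2 kg.
Tool frame: the origin (TCP) lies on the centre line of the jaws, within the pads' length; the fingertips stand 14 mm ahead of it and the grasp point (between the pads) lies 5 mm behind it (arm.finger_overhang is the distance from the TCP to the fingertips, in mm); z points along the fingers, y is the direction in which the jaws open and shut (so a half turn about z gives the same grasp; the last joint's range is limited). The gripper opens to 85 mm and grips with 20 to 120 N. Pads are 22 mm wide; open, the fingers measure 114 mm over their backs; the gripper's body (76 mm by 85 mm) begins 54 mm behind the grasp point. The pads swing forward as they close: fully open they stand 13 mm farther back than shut.
Start: joints at [84.374, 22.042, 0.453, 0, -68.411, -14.817], TCP at [218.266, 585.627, 245.312] pointing down, gripper open.
Joint ranges: [-179.83, 179.83], [-69.29, 118.12], [-61.27, 80.66], [-181.25, 117.63], [-171.15, -9.14], [-177.46, 177.46]. Speed limits (degrees/s): [159.86, 159.86, 180, 180, 180, 180].

### API

Orientations are given as a 3x3 rotation matrix whose columns are the frame's x, y, z axes.
In Python, from station import arm, hand, ik, eyes, recognise, outline_of, pinpoint gives the robot as it stands. Calls block until the motion is done:
- arm.goto(position, orientation): joint-space move of the TCP to a pose.
- arm.move_l(position, vel=150, attitude=None, until_force=None): straight line of the TCP; attitude=None keeps the orientation; vel is the mean speed in mm/s. With until_force (N) it stops when the force on the tool has changed by that much, and returns True; else False.
- arm.movej(angles): joint-space move.
- hand.move_gripper(opening, grip_force=None): finger opening in mm; grip_force is the grip in N (None keeps the last); returns when the fingers have stopped.
- arm.dwell(seconds).
- ik(position, orientation): joint angles nearest the present ones, or None.
- arm.observe(): the state.
- eyes.camera(name): name is "side" or "top"; returns (picture, depth): 400x640x3 uint8, red, green, blue; 400x640 float32, mm along the optical axis (not along the pixel's ray), 0 where there is no reading.
- eyes.camera_params(name): a dict with "fov_y" (degrees; the focal length in pixels is half the picture's height over the tangent of half this angle, whatever the lens; pixels are square), "cx", "cy" (the principal point, pixels), "R" (3x3) and "t" (3): a world point X has camera coordinates R X + t. Camera axes: x right, y down, z forward; pixel columns grow to the right and rows downward; lengths in mm; the calibration is good to about 2 mm. A picture is of the moment at which its call begins. camera_params takes no time and is no camera call.
A pose or a line that the arm cannot do raises arm.MotionError and nothing moves.
- arm.sign_off(): hands the job in, once; it reports no verdict.
Trained networks look in the newest picture that a camera, given by its name, has taken for a name from the list of things; names that differ only in an ending like _2 or _b are one class to them, and where a whole thing is asked for, a point or a joint stands for the part that bears it (a point fixed in the world has none). Each returns a list of dicts, best first, with "confidence" (0 to 1); they miss things now and then, are a little off and sometimes report something else, mostly with a low value. They report only what shows in the picture. A call takes as long as a camera call.
- recognise(camera, query): "box" ([left, top, width, height] in pixels, round what is visible of it).
- outline_of(camera, query): "region" (400x640 bool, what is visible of it) and "box" ([left, top, width, height] in pixels, round what is visible of it).
- pinpoint(camera, query): "centre" ([column, row] in pixels: a listed point, or the origin of a listed thing).
The state is a dict: "clock": time; "joints": joint angles; "qd": joint speeds; "effort": joint torques, N m; "tool_pos": TCP position; "ee_rot": TCP orientation; "ft_force": force on the tool from outside, world axes, zero at the start; "wrist_torque": the same for the moment, N m; "gripper_width": finger opening in mm.
Only numpy, scipy, OpenCV 4.12 (cv2) and the standard library are available. Lean on these libraries where they do the work, as an engineer would, in place of code of your own. Each camera call takes 0.05 s, during which the arm holds its last target. There are 200 camera calls.

## Working session

There is one attempt and no reset: what is moved stays moved. The work goes in short steps, each a Python script; the robot and the scene stay as the last script left them, time stands still between calls to the robot, and variables do not carry over. Pictures are saved under pics/ and viewed, about 8 in all and at most 12, crops included, and the job is handed in when it is done.

```bash
ls; mkdir -p pics
cat > h.py <<'E'
import numpy as np, cv2
from station import arm, hand, ik, eyes, recognise, outline_of, pinpoint
def K(n):
    p=eyes.camera_params(n); f=200/np.tan(np.radians(p["fov_y"])/2); return f,p["cx"],p["cy"],np.array(p["R"]),np.array(p["t"])
def cloud(n,d):
    f,cx,cy,R,t=K(n); v,u=np.mgrid[0:400,0:640]
    P=np.stack([(u-cx)/f*d,(v-cy)/f*d,d],-1); return (P-t)@R
def onplane(n,uv,z):
    f,cx,cy,R,t=K(n); r=R.T@np.array([(uv[0]-cx)/f,(uv[1]-cy)/f,1]); o=-R.T@t
    return o+r*(z-o[2])/r[2]
def proj(n,X):
    f,cx,cy,R,t=K(n); c=R@np.array(X)+t; return np.array([f*c[0]/c[2]+cx,f*c[1]/c[2]+cy])
E
python3 - <<'E'
from h import *
for n in ["top","side"]:
    p,d=eyes.camera(n); cv2.imwrite(f"pics/{n}0.png",p[:,:,::-1]); C=cloud(n,d)
    np.savez(f"{n}0.npz",p=p,d=d)
    f,cx,cy,R,t=K(n); print(n,f,-R.T@t,R[2])
    for q,z in [("filter_element",0),("element_center",22),("fixture",0),("seat",45),("lever_pivot",75),("lever_end",181)]:
        for r in pinpoint(n,q)[:2]: print(q,np.round(r["confidence"],2),np.round(r["centre"]),np.round(onplane(n,r["centre"],z)))
    for q in ["filter_element","fixture","lever_end"]:
        for r in outline_of(n,q)[:2]:
            m=r["region"]&(d>0); X=C[m]; print(q,round(r["confidence"],2),r["box"],m.sum(),"med",np.median(X,0).round(),"lo",np.percentile(X,2,0).round(),"hi",np.percentile(X,98,0).round())
print(arm.observe()["clock"])
E
```

```text
pics
top 414.49219387112964 [325.08805648  10.29219201 948.88068646] [ 0.18293204 -0.01900241 -0.9829419 ]
filter_element 0.64 [249. 233.] [408. 153.   0.]
filter_element 0.33 [404. 180.] [ 543. -204.    0.]
element_center 0.9 [245. 232.] [407. 158.  22.]
element_center 0.22 [246. 232.] [406. 156.  22.]
fixture 0.57 [328. 194.] [503. -26.   0.]
seat 0.86 [330. 190.] [503. -28.  45.]
lever_pivot 0.78 [372. 190.] [ 501. -118.   75.]
lever_end 0.81 [405. 179.] [ 502. -165.  181.]
filter_element 0.58 [225.1, 221.2, 42.9, 21.0] 793 med [403. 157.  38.] lo [385. 114.  20.] hi [425. 200.  44.]
fixture 0.69 [307.3, 174.9, 97.4, 41.3] 3085 med [497. -73.  10.] lo [ 457. -156.    5.] hi [543.  17. 166.]
lever_end 0.7 [369.0, 175.7, 36.8, 17.5] 287 med [ 500. -143.  144.] lo [ 493. -187.   -0.] hi [ 535. -112.  182.]
side 409.9156626762218 [167.9384457  573.84381079 690.98147233] [ 0.39341878 -0.65384141 -0.64630726]
filter_element 0.95 [318. 308.] [408. 161.   0.]
element_center 0.61 [320. 308.] [396. 171.  22.]
fixture 0.67 [325. 233.] [500. -30.   0.]
seat 0.21 [324. 230.] [486.   4.  45.]
lever_pivot 0.57 [342. 187.] [ 507. -118.   75.]
lever_end 0.73 [342. 185.] [451.  -6. 181.]
lever_end 0.64 [352. 140.] [ 511. -164.  181.]
filter_element 0.66 [300.7, 277.8, 41.2, 51.5] 1103 med [400. 173.  38.] lo [385. 120.   0.] hi [425. 206.  45.]
filter_element 0.27 [337.6, 142.2, 20.8, 50.3] 323 med [ 501. -132.  123.] lo [ 494. -157.   64.] hi [ 510. -106.  182.]
fixture 0.76 [299.2, 140.9, 63.5, 110.6] 2589 med [499. -71.  12.] lo [ 458. -190.   -0.] hi [552.  24. 169.]
fixture 0.47 [336.6, 141.1, 21.6, 52.9] 352 med [ 501. -132.  123.] lo [ 494. -154.   58.] hi [ 510. -105.  181.]
lever_end 0.57 [340.2, 141.6, 19.5, 50.7] 306 med [ 501. -136.  134.] lo [ 494. -335.   40.] hi [ 574. -106.  182.]
1.0
```

Run:
```python
from h import *
T=np.load("top0.npz");S=np.load("side0.npz")
a=cv2.resize(T["p"][140:290,190:440,::-1],None,fx=3,fy=3); b=cv2.resize(S["p"][120:350,250:400,::-1],None,fx=2.4,fy=2.4)
cv2.imwrite("pics/tc.png",a);cv2.imwrite("pics/sc.png",b)
for n,I in [("top",T),("side",S)]:
    X=cloud(n,I["d"]); ok=I["d"]>0
    # element: points above 27..50 in region
    m=ok&(X[...,2]>15)&(X[...,2]<55)&(X[...,0]>350)&(X[...,0]<460)&(X[...,1]>90)&(X[...,1]<230)
    P=X[m]; top=P[P[:,2]>np.percentile(P[:,2],97)-6]; 
    r=cv2.minAreaRect(P[:,:2].astype(np.float32)); print(n,"elem",m.sum(),r,"top mean",top.mean(0),np.percentile(P[:,2],97))
    l=cv2.fitLine(top[:,:2].astype(np.float32),cv2.DIST_HUBER,0,.01,.01).ravel(); print(l,np.degrees(np.arctan2(l[1],l[0])))
    m=ok&(X[...,2]>5)&(X[...,2]<16)&(abs(X[...,0]-500)<70)&(X[...,1]>-190)&(X[...,1]<50)
    P=X[m]; print("base",m.sum(),cv2.minAreaRect(P[:,:2].astype(np.float32)),np.median(P[:,2]))
    m=ok&(X[...,2]>28)&(X[...,2]<48)&(abs(X[...,0]-500)<50)&(X[...,1]>-80)&(X[...,1]<40)
    P=X[m]; print("vee",m.sum())
    for lo,hi in[(-80,-30),(-30,40)]:
        Q=P[(P[:,1]>lo)&(P[:,1]<hi)]; 
        if len(Q): print(len(Q),Q.min(0).round(1),Q.max(0).round(1),Q.mean(0).round(1))
    m=ok&(X[...,2]>100)&(X[...,2]<190)&(abs(X[...,0]-500)<40)&(X[...,1]>-190)&(X[...,1]<-100)
    P=X[m]; print("lever",len(P),P.mean(0),np.polyfit(P[:,2],P[:,0],1),np.polyfit(P[:,2],P[:,1],1))
```

```text
top elem 782 ((405.2242126464844, 158.16653442382812), (89.31539154052734, 42.66366958618164), 88.20890045166016) top mean [404.76445868 159.81934911  40.58087263] 43.67053891259976
[5.2288000e-02 9.9863207e-01 4.0449863e+02 1.5843022e+02] 87.00275
base 2451 ((500.8484191894531, -54.578819274902344), (90.4168930053711, 206.8038787841797), 0.08451926708221436) 9.301437734349282
vee 134
69 [470.3 -65.4  28. ] [529.3 -55.9  41.7] [498.  -60.8  34.7]
65 [470.6  -9.9  28.2] [530.5  -0.   42. ] [499.7  -4.9  35.4]
lever 235 [ 500.01647623 -145.76394355  151.55915808] [6.99517159e-03 4.98956294e+02] [ -0.41550471 -82.79039967]
side elem 1003 ((404.724365234375, 161.76478576660156), (88.80429077148438, 42.639896392822266), 86.98786926269531) top mean [404.98914842 165.59715396  41.77423689] 44.429293437598375
[3.1027658e-02 9.9951851e-01 4.0449875e+02 1.6469446e+02] 88.221954
base 1493 ((501.50811767578125, -53.527687072753906), (90.31873321533203, 203.94754028320312), 0.11253071576356888) 10.505343598867126
vee 159
77 [471.4 -63.8  28. ] [533.1 -51.3  42.4] [501.6 -56.   34.3]
82 [470.6  -7.4  28.1] [531.3   4.6  42.6] [ 5.007e+02 -3.000e-01  3.440e+01]
lever 254 [ 501.01910217 -139.25618102  144.75420044] [-8.51924725e-03  5.02252299e+02] [ -0.37236005 -85.35550038]
```

View pics/tc.png

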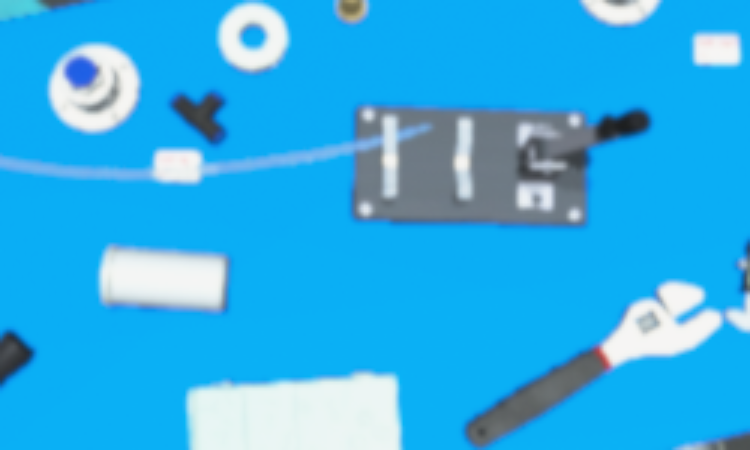

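View pics/sc.png

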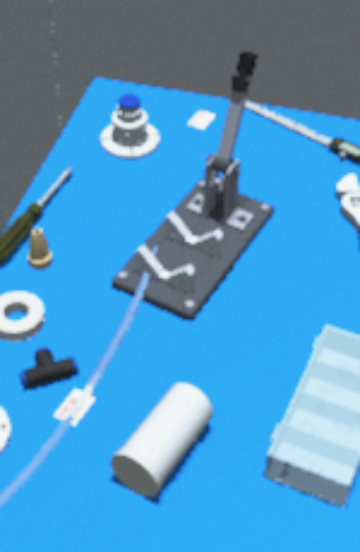

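Both crops agree: the element lies at about (405,160) with its axis close to y, and the collar is at the far-left (+y) end. The fixture is square to the axes, at x≈500.5 and y≈-31. A thin hose seems to run over the +y vee block, so I'll check its depth before moving.

Run:
```python
from h import *
T=np.load("top0.npz");S=np.load("side0.npz")
X=cloud("top",T["d"]);Y=cloud("side",S["d"])
for n,I,C,pts in [("top",T,X,[(230,195),(280,194),(300,190),(310,188),(318,186.5),(325,184.5),(331,182.5)]),("side",S,Y,[(270,308),(290,272),(300,250),(305,243),(308,238),(311,234)])]:
    for u,v in pts:
        v=int(v); c=C[v-3:v+4,u]; k=c[:,2].argmax(); print(n,u,v,c[k].round(),I["p"][v,u])
m=(X[...,2]>60)&(T["d"]>0)
print("high pts near lever approach", [(p.round()) for p in X[m&(X[...,0]>400)&(X[...,0]<620)&(X[...,1]<-170)&(X[...,1]>-300)][:5]])
o=arm.observe();print(o["ee_rot"],o["gripper_width"])
cv2.imwrite("pics/h1.png",np.hstack([cv2.resize(T["p"][165:225,280:350,::-1],(560,480),interpolation=2)]))
cv2.imwrite("pics/h2.png",cv2.resize(S["p"][190:260,280:370,::-1],(720,560),interpolation=2))
```

```text
top 230 195 [484. 198.  13.] [ 14 171 244]
top 280 194 [499.  85.  13.] [111 177 239]
top 300 190 [503.  39.  13.] [123 185 239]
top 310 188 [511.  17.  13.] [132 181 234]
top 318 186 [518.  -1.  38.] [200 220 235]
top 325 184 [526. -17.  15.] [123 177 230]
top 331 182 [526. -31.  14.] [121 167 213]
side 270 308 [483. 215.  13.] [ 74 171 244]
side 290 272 [496. 126.  11.] [ 84 159 236]
side 300 250 [519.  51.   2.] [ 46 169 245]
side 305 243 [512.  41.  12.] [ 68 123 197]
side 308 238 [515.  24.  16.] [117 156 219]
side 311 234 [520.   2.  23.] [126 167 225]
high pts near lever approach []
[[ 9.37009256e-01 -3.49304530e-01 -1.08519891e-05]
 [-3.49304530e-01 -9.37009256e-01  5.89596419e-06]
 [-1.22279012e-05 -1.73392407e-06 -1.00000000e+00]] 85.01317211451867
```

View pics/h2.png

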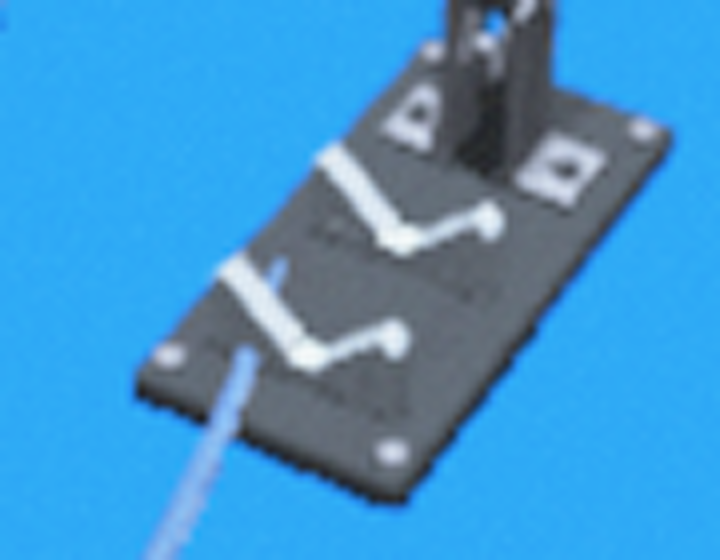

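View pics/h1.png

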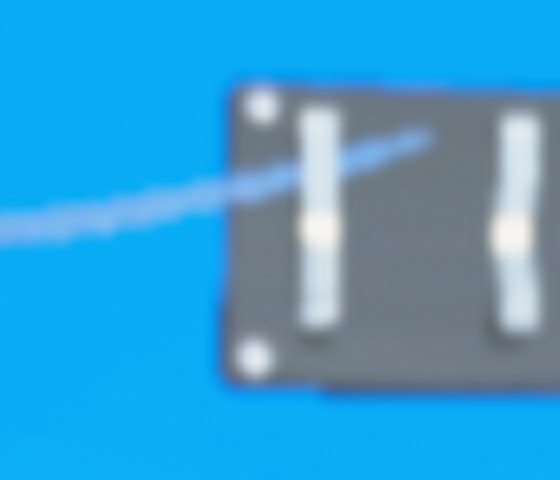

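The hose runs at z≈13–16, under the vee surface, and ends at about (526,-31). The fingertips will stay at z≥25 there, so it's no obstacle. I'll grasp now.

```bash
cat >> h.py <<'E'
def down(deg,s=1):  # deg: direction of the tool x in the horizontal plane
    a=np.radians(deg); x=np.array([np.cos(a),np.sin(a),0])*s; z=np.array([0,0,-1.]); return np.stack([x,np.cross(z,x),z],1)
def st(l=""):
    o=arm.observe(); print(l,round(o["clock"],2),np.round(o["tool_pos"],1),"F",np.round(o["ft_force"],1),"w",round(o["gripper_width"],1),flush=True)
E
python3 - <<'E'
from h import *
for s in (1,-1):
    for p,a in [((405,160,130),87.6),((405,160,18),87.6),((500.5,-31.2,130),90),((500.5,-31.2,41),90),((500.5,-215,174),90),((500.5,-90,174),90)]:
        j=ik(np.array(p,float),down(a,s)); print(s,p,None if j is None else np.round(j))
s=1
if ik(np.array([405,160,130.]),down(87.6,s)) is None or ik(np.array([500.5,-31.2,41]),down(90,s)) is None: s=-1
print("s",s)
arm.goto([405,160,130],down(87.6,s)); st("above")
print(arm.move_l([405,160,18],vel=90,until_force=6)); st("at")
hand.move_gripper(30,grip_force=20); st("grip")
arm.move_l([405,160,120],vel=80); st("lift")
for n in ["top","side"]:
    p,d=eyes.camera(n); np.savez(f"{n}1.npz",p=p,d=d)
cv2.imwrite("pics/g.png",cv2.resize(p[150:350,220:440,::-1],None,fx=2.5,fy=2.5))
E
```

```text
1 (405, 160, 130) [ 43.  11. -34.   0. -44. 135.]
1 (405, 160, 18) [ 43.  23. -41.   0. -26. 135.]
1 (500.5, -31.2, 130) [ 15.  17. -26.   0. -47. 165.]
1 (500.5, -31.2, 41) [ 15.  25. -31.   0. -34. 165.]
1 (500.5, -215, 174) [  -6.   18.  -17.    0.  -55. -174.]
1 (500.5, -90, 174) [  8.  15. -22.   0. -54. 172.]
-1 (405, 160, 130) [ 43.  11. -34.   0. -44. -45.]
-1 (405, 160, 18) [ 43.  23. -41.   0. -26. -45.]
-1 (500.5, -31.2, 130) [ 15.  17. -26.   0. -47. -15.]
-1 (500.5, -31.2, 41) [ 15.  25. -31.   0. -34. -15.]
-1 (500.5, -215, 174) [ -6.  18. -17.   0. -55.   6.]
-1 (500.5, -90, 174) [  8.  15. -22.   0. -54.  -8.]
s 1
above 3.23 [405.3 160.4 130.2] F [-1.  -0.7 -0.2] w 85.6
False
at 4.62 [405.3 160.2  18.4] F [ 0.  -0.7  0.5] w 85.2
grip 5.09 [405.1 160.1  18.3] F [-0.6  0.4  3.8] w 41.5
lift 6.52 [404.7 159.8 119.5] F [ 0.5 -0.  -0.4] w 41.1
```

View pics/g.png

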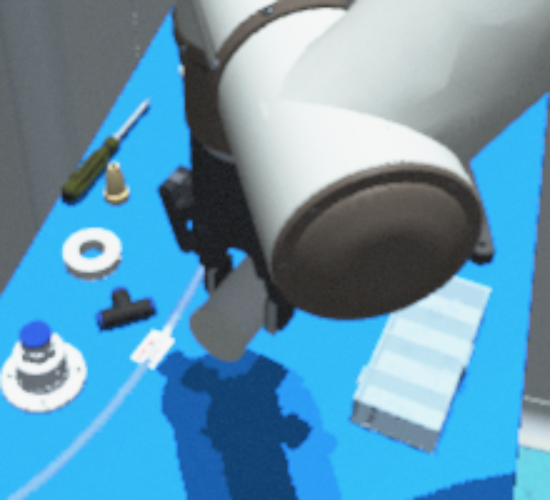

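The element is held (width 41.5) and appears level, with its end at crop (215,335). I'll check its pitch in the depth image, then carry it to a hover over the seat.

Run:
```python
from h import *
def chk(n,I,c):
    X=cloud(n,I["d"]); m=(I["d"]>0)&(abs(X-c)<[26,60,32]).all(-1)&(I["p"].max(-1)>40)
    P=X[m]; P=P[abs(P[:,1]-c[1])>13] 
    print(n,len(P),"y",np.percentile(P[:,1],[1,99]).round(1),"x",np.percentile(P[:,0],[1,50,99]).round(1))
    for lo in range(-50,50,8):
        Q=P[(P[:,1]-c[1]>lo)&(P[:,1]-c[1]<lo+8)]
        if len(Q)>5: print(lo,len(Q),"ztop",np.percentile(Q[:,2],97).round(1),"zmin",Q[:,2].min().round(1),"xr",Q[:,0].min().round(1),Q[:,0].max().round(1))
for n in ["top","side"]: chk(n,np.load(f"{n}1.npz"),np.array([405,160,123.5]))
arm.goto([500.5,-31.2,125],down(90,1)); arm.dwell(.3); st("hover")
for n in ["top","side"]:
    p,d=eyes.camera(n); np.savez(f"{n}2.npz",p=p,d=d); chk(n,dict(p=p,d=d),np.array([500.5,-31.2,129]))
cv2.imwrite("pics/hv.png",cv2.resize(p[100:290,230:430,::-1],None,fx=3,fy=3))
```

```text
top 325 y [113.3 145.4] x [381.8 398.6 421.7]
-50 77 ztop 143.1 zmin 103.5 xr 380.8 421.0
-42 90 ztop 143.2 zmin 118.2 xr 380.9 422.6
-34 86 ztop 143.7 zmin 124.7 xr 382.0 422.1
-26 58 ztop 144.4 zmin 124.5 xr 381.9 421.3
-18 14 ztop 137.7 zmin 124.1 xr 381.8 390.7
side 678 y [145.5 206.1] x [380.4 400.1 425.9]
-18 6 ztop 142.0 zmin 132.7 xr 413.1 422.7
6 32 ztop 149.4 zmin 112.6 xr 379.0 429.3
14 98 ztop 148.6 zmin 116.2 xr 379.8 421.0
22 98 ztop 145.3 zmin 113.7 xr 384.2 422.0
30 88 ztop 145.8 zmin 119.1 xr 384.5 423.3
38 345 ztop 146.1 zmin 102.5 xr 383.6 428.1
46 8 ztop 138.6 zmin 110.9 xr 385.1 406.8
hover 7.78 [500.4 -30.2 125.1] F [ 0.1 -0.2 -0.7] w 41.3
top 278 y [-75.3  12.1] x [477.7 485.3 504.3]
-50 17 ztop 150.0 zmin 132.1 xr 479.8 502.7
-42 48 ztop 148.6 zmin 126.1 xr 478.2 499.1
-34 29 ztop 147.2 zmin 125.0 xr 478.0 490.8
-26 17 ztop 141.8 zmin 122.0 xr 477.9 485.5
14 22 ztop 147.6 zmin 126.6 xr 478.1 489.0
22 41 ztop 150.0 zmin 128.6 xr 477.9 496.7
30 62 ztop 150.2 zmin 128.2 xr 477.6 504.8
38 42 ztop 150.5 zmin 111.1 xr 476.8 506.2
side 497 y [-53.1  16.2] x [475.6 494.8 525.9]
-18 6 ztop 148.8 zmin 146.2 xr 502.9 512.2
6 25 ztop 157.0 zmin 117.5 xr 474.7 526.4
14 77 ztop 155.8 zmin 119.8 xr 474.6 526.2
22 58 ztop 151.6 zmin 122.0 xr 479.0 513.6
30 49 ztop 150.6 zmin 122.2 xr 478.5 513.4
38 188 ztop 151.6 zmin 108.8 xr 477.6 522.1
46 87 ztop 150.6 zmin 109.0 xr 477.1 521.5
```

View pics/hv.png

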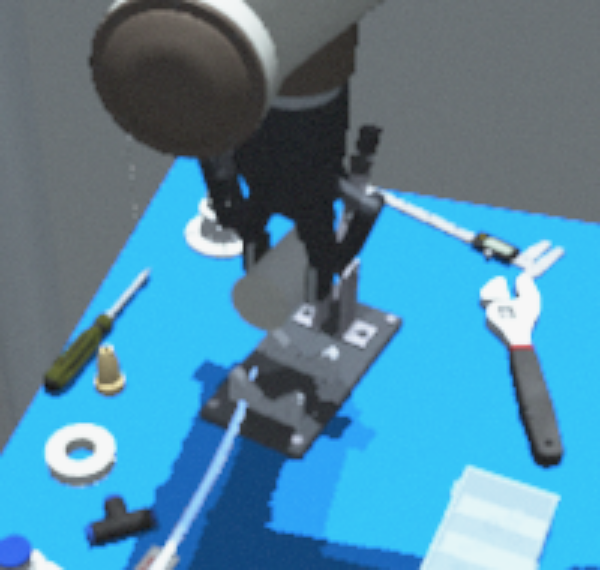

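Level and lined up (about 1.3 mm too far towards +y). Lowering and releasing.

Run:
```python
from h import *
arm.move_l([500.5,-32,52],vel=60); st("near")
print(arm.move_l([500.5,-32,40],vel=12,until_force=4)); st("contact")
z=arm.observe()["tool_pos"][2]
if z<44.5:
    hand.move_gripper(55); arm.dwell(.3); st("open")
    arm.move_l([500.5,-32,z+9],vel=30); hand.move_gripper(75); arm.move_l([500.5,-32,150],vel=100); st("up")
```

```text
near 9.25 [500.8 -31.9  52.4] F [0.3 0.2 0.3] w 41.2
True
contact 10.06 [502.  -31.9  42.1] F [ 2.3 -1.1  1.7] w 41.5
open 10.65 [501.2 -31.9  41.8] F [ 0.1  0.1 -0.1] w 54.8
up 12.58 [500.  -32.1 149.3] F [ 0.5 -0.7 -1.1] w 75.1
```

Run:
```python
from h import *
arm.move_l([500.5,-32,260],vel=200); hand.move_gripper(0)
arm.goto([500.5,-225,260],down(90,-1)); st("behind")
for n in ["top","side"]:
    p,d=eyes.camera(n); np.savez(f"{n}3.npz",p=p,d=d); X=cloud(n,d)
    m=(d>0)&(X[...,2]>46)&(X[...,2]<75)&(abs(X[...,0]-501)<30)&(X[...,1]>-95)&(X[...,1]<40)
    P=X[m]; print(n,len(P),cv2.minAreaRect(P[:,:2].astype(np.float32)),"ztop",np.percentile(P[:,2],97))
    m=(d>0)&(X[...,2]>100)&(X[...,2]<185)&(abs(X[...,0]-501)<15)&(X[...,1]>-175)&(X[...,1]<-100)
    P=X[m]; print("lever",len(P),np.round(P.max(0)),np.round(P.min(0)))
    for r in pinpoint(n,"lever_end")[:1]: print(r["confidence"],onplane(n,r["centre"],181))
cv2.imwrite("pics/seat.png",cv2.resize(p[100:290,230:430,::-1],None,fx=3,fy=3))
```

```text
behind 16.32 [ 500.5 -224.9  260. ] F [ 1.   0.2 -0.6] w 0.3
top 440 ((500.4598083496094, -16.596479415893555), (42.847618103027344, 52.96645736694336), 1.1801764965057373) ztop 67.19624781911955Traceback (most recent call last):
  File "<stdin>", line 9, in <module>
    return umr_maximum(a, axis, None, out, keepdims, initial, where)
ValueError: zero-size array to reduction operation maximum which has no identity
```

Run:
```python
from h import *
n="side"; p,d=eyes.camera(n); X=cloud(n,d)
m=(d>0)&(X[...,2]>46)&(X[...,2]<75)&(abs(X[...,0]-501)<30)&(X[...,1]>-80)&(X[...,1]<40)
P=X[m]; print(n,len(P),cv2.minAreaRect(P[:,:2].astype(np.float32)),"ztop",np.percentile(P[:,2],97))
for lo in range(-75,20,10):
    Q=P[(P[:,1]>lo)&(P[:,1]<lo+10)]
    if len(Q)>5: print(lo,np.percentile(Q[:,2],97).round(1),Q[:,0].min().round(1),Q[:,0].max().round(1))
for r in pinpoint(n,"lever_end")[:1]: print(r["confidence"],onplane(n,r["centre"],181))
cv2.imwrite("pics/seat.png",cv2.resize(p[100:290,230:430,::-1],None,fx=3,fy=3))
```

```text
side 574 ((499.7867736816406, -28.925640106201172), (89.00389099121094, 42.564849853515625), 88.91859436035156) ztop 67.31715238555947
-75 66.7 481.3 515.8
-65 67.3 480.6 517.6
-55 67.2 481.2 519.8
-45 66.7 481.5 520.8
-35 66.5 480.9 516.5
-25 66.6 480.8 517.8
-15 66.8 480.8 519.4
-5 67.2 481.3 516.7
5 68.3 479.2 521.8
15 64.1 493.8 512.0
0.61 [ 515.27465038 -156.21890474  181.        ]
```

View pics/seat.png

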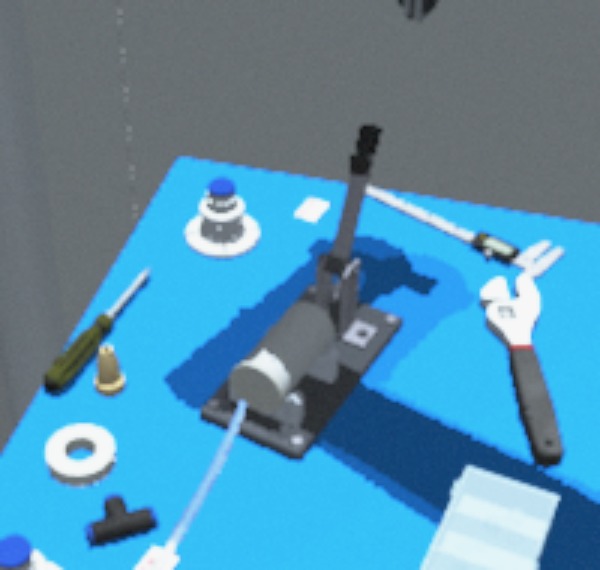

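The element sits level at z≈45 and within 1 mm of the seat along y. The lever is still open with the hand behind it, so I'll push it over now.

Run:
```python
from h import *
arm.move_l([500.5,-215,174],vel=120); st("behind lever")
for y in (-185,-160,-140,-125,-112,-104):
    arm.move_l([500.5,y,174],vel=60); st("push")
arm.dwell(.5); st("settled")
arm.move_l([500.5,-150,200],vel=100); arm.move_l([500.5,-220,300],vel=150); st("away")
n="side"; p,d=eyes.camera(n); X=cloud(n,d)
m=(d>0)&(X[...,2]>40)&(X[...,2]<110)&(abs(X[...,0]-501)<30)&(X[...,1]>-125)&(X[...,1]<40)
P=X[m]; 
for lo in range(-125,30,12):
    Q=P[(P[:,1]>lo)&(P[:,1]<lo+12)]
    if len(Q)>5: print(lo,"ztop",np.percentile(Q[:,2],97).round(1),Q[:,0].min().round(1),Q[:,0].max().round(1))
cv2.imwrite("pics/end.png",cv2.resize(p[100:290,230:430,::-1],None,fx=3,fy=3))
```

```text
behind lever 17.35 [ 501.1 -215.2  174.7] F [ 0.2  0.2 -0.1] w -0.5
push 18.0 [ 500.6 -184.7  174.1] F [ 0.4 -0.4 -0. ] w 0.4
push 18.57 [ 500.6 -159.6  174. ] F [-0.1 -1.3  1.1] w 0.1
push 19.05 [ 500.2 -139.4  173.7] F [ 0.8  0.7 -0.8] w 0.1
push 19.45 [ 500.5 -124.6  174. ] F [ 0.2  0.8 -0.3] w 0.1
push 19.82 [ 500.5 -111.6  174. ] F [-0.1 -0.2 -0. ] w 0.1
push 20.1 [ 500.5 -103.7  174. ] F [ 0.5 -0.3  0.2] w -0.0
settled 20.6 [ 500.5 -104.1  174. ] F [-0.2 -0.6 -0.1] w -0.2
away 22.24 [ 500.  -219.5  299. ] F [ 0.3  0.1 -0.2] w -0.2
-125 ztop 84.5 485.1 515.6
-113 ztop 82.3 486.1 519.1
-101 ztop 80.3 487.7 507.4
-89 ztop 80.8 493.8 508.7
-77 ztop 80.7 480.7 509.2
-65 ztop 79.7 473.0 508.1
-53 ztop 80.5 481.1 508.9
-41 ztop 80.9 480.7 508.2
-29 ztop 83.3 480.8 509.2
-17 ztop 83.6 481.4 520.1
-5 ztop 82.9 475.1 515.9
7 ztop 67.4 479.5 524.5
```

View pics/end.png

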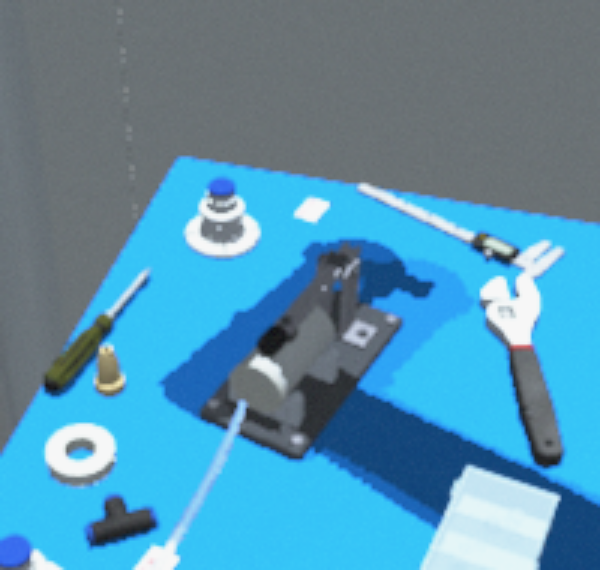

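The lever lies horizontal on the element, with its bar top at z≈80.5 and its grip at crop (275,335). The element is still in both vees and the hand is clear. Handing in.

```bash
python3 -c "
from h import *
arm.dwell(.5); arm.sign_off(); st('done')"
```

```text
the job is handed in; nothing more can be done
the job is handed in; nothing more can be done
```

The filter element is clamped in the fixture and I handed the job in at about 23 s on the robot's clock, well under the 45 s limit. The sign-off gives no verdict, so success rests on the checks below.

- **What I did:** I gripped the element at 20 N, lowered it into the two vee blocks until light contact, and let go with the lever still open. I then pushed the lever over from behind with closed fingers and withdrew the hand upwards and back.
- **Seating, before clamping:** In the side camera the element's centre was within 1 mm of the seat along y and x and about 45 mm high, level and in line to about 1°. The top camera's view was partly blocked by the arm, but the end it could see agreed to about 1 mm.
- **After clamping:** The side camera showed the lever flat on the element, with the bar's top at about 80 mm, the element still in both vees and the hand clear. The force on the tool was back near zero.
- **Disagreements and gaps:** The two cameras differ by about 3.5 mm in y, so I worked from offsets within each camera. I could not measure the pad force on the element. One network estimate of the lever tip was about 15 mm off in x, and I ignored it.

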